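# Click the board carriage into its notch under the inspection camera

### The job

A loose green terminal plug has been left on the slideway of the board inspection station, in the way of the board carriage: take it off and put it in the blue parts bin before moving the carriage. Then take the carriage by its black knob and slide it along towards the camera until its spring ball clicks into the notch of the index bar, stopping there without running on past the notch, and finish while still holding the knob, the carriage standing still in the notch, so that the picture can be taken. Leave the multimeter, screwdriver, power meter and solder spool where they lie, do not bump the camera, and do not push the plug with the carriage.

Things in the scene. Friction and masses are not known exactly. Their poses are not given: they have to be found in the camera images.
- station: fixed inspection station: dark base plate 275 x 400 x 10 mm (75 mm to -x, 200 mm to +x of the origin) and along its y axis a steel slideway 70 mm wide, 384 mm long, flat top 32 mm above the table. Origin on the table under the slideway's middle. Its y axis is the slide direction: the carriage goes from the -y end towards +y. Position and yaw vary.
- carriage: grey board carriage on the slideway, plate 124 x 90 x 12 mm (x, y, z), axes as the station's; origin on the slideway's middle line, at the plate's underside, 33 mm above the table. Circuit board on its +x half (to 27 mm above the underside), knob on its -x half. It moves only along the station's y (0.6 kg, 1.5 N friction), starts near the -y end and must travel 115 to 200 mm.
- knob_grip (a point): centre of the gripping part of the carriage's black knob, 26 mm above the carriage plate's top (71 mm above the table); the knob is an upright cylinder 18 mm across, gripping part from 13 mm below this point to 12 mm above, free on all sides (board edge 42 mm away in +x). It sits 40 mm to -x of the carriage's middle and moves with the carriage.
- knob: the same black knob; origin at its foot on the plate's top. It can turn stiffly on its stud, which does not matter.
- detent_ball (a point): centre of the carriage's brass spring ball, radius 5 mm, in the middle of its +x edge (white line above it), 39 mm above the table. It is pressed against the index bar and rolls along it for the whole travel. At the notch it drops in by 2 mm and draws the carriage home by itself over the last 2 to 3 mm (if the hand lets it); then about 8 to 12 N are needed to push the carriage on out of it.
- notch (a point): middle of the notch in the face of the steel index bar, an 8 mm wide gap marked by a red line on the bar's top, exactly in line with the camera lens; 39 mm above the table. Its place along the slideway varies. The carriage is home when the ball stands level with it along the station's y axis (the two points are then still 5 mm apart in x).
- camera_head: blue camera with lens and white ring light, in one piece with the index bar, fixed on the base plate on the +x side of the slideway. Origin on the base plate at the slideway's middle, in line with the notch; axes as the station's. Top 91 mm above the table; bar face 75 mm, ring light 106 mm to +x of the slideway's middle; bar top 44 mm above the table. Not to be bumped.
- plug_center (a point): centre of the loose green screw-terminal plug, 20 x 46 x 24 mm (x, y, z), about 30 g, lying flat on the slideway (its underside 32 mm above the table) with its long y axis within 0.5 rad of the slide direction; best gripped across its 20 mm width.
- plug: the same plug; origin at the centre of its underside.
- bin_in (a point): centre of the inner floor of the blue open parts bin, 3 mm above the table; bin outside 150 x 105 x 55 mm (x, y, z), walls 3 mm, 0.4 kg, loose. Two more green plugs lie fixed in it along its +x end (they take up the last 25 mm, 27 mm high); the rest of the floor is free. It stands on the left or on the right.
- bin: the same bin; origin at the centre of its underside.
- multimeter: red multimeter lying flat, 150 x 76 x 46 mm, on the side where the bin is not; leave alone. Origin at the centre of its underside.
- screwdriver: screwdriver with an orange handle lying between the robot and the station; leave alone. Origin at the middle of its underside.
- power_meter: finished black power meter with a clear cover, 170 x 130 x 56 mm, on the right; leave alone. Origin at the centre of its underside.
- spool: metal solder spool standing on end, 58 mm across, 48 mm high, on the left; leave alone. Origin at the centre of its underside.
Things that resemble listed ones, but are neither listed nor needed, are in the scene too. Of the things like the bin, leave any that is orange, purple or yellow; of the rest the larger one is meant.

How it is judged:
On the way, in this order (a step that is already met when the one before it is completed fails the run):
1. the plug lies at rest in the bin, let go, and the carriage has not been moved yet (x of plug_center in the frame of bin between -0.075 and 0.075 m and y of plug_center in the frame of bin between -0.053 and 0.053 m and z of plug_center in the frame of bin below 0.055 m and contact force between the fingers and plug below 0.1 N and linear speed of plug below 0.02 m/s and distance of carriage from where it was at the start of the episode below 0.01 m), for 0.2 s.
2. the carriage has been slid into the notch, held by its knob (y of detent_ball in the frame of notch between -0.002 and 0.002 m and contact force between the fingers and knob above 3 N), for 0.2 s.
At the end, for the whole second after the job is handed in: The carriage stands still with its ball in the notch (within 2 mm along the slideway), the fingers hold its knob with more than 3 N, and the plug lies at rest inside the upright bin (all of step 2 and linear speed of carriage below 0.01 m/s and x of plug_center in the frame of bin between -0.075 and 0.075 m and y of plug_center in the frame of bin between -0.053 and 0.053 m and z of plug_center in the frame of bin below 0.055 m and linear speed of plug below 0.02 m/s and angle between bin's own z axis and vertical below 0.15 rad); the arm keeps its last pose, push and grip.
It fails at once if the carriage ran past the notch by more than 8 mm (y of detent_ball in the frame of notch above 0.008 m).
It fails at once if the carriage was pushed against the plug (contact force between carriage and plug above 1.5 N).
It fails at once if the camera was bumped (over 6 N) (contact force between any of the arm, the fingers and camera_head above 6 N).
It fails at once if a bystander was moved more than 25 mm (distance of any of multimeter, screwdriver, power_meter, spool from where it was at the start of the episode above 0.025 m).
It also fails if it takes over 69 s, if anything falls off the work surface, if the arm or the gripper's body presses on something with over 40 N, if the wrist force passes 120 N, or if a joint passes its speed limit or range.

### The arm

A 7-joint arm with a two-finger parallel gripper is mounted at the origin on the work surface. World frame = base frame: x ahead of the robot, y to its left, z up, the work surface at z = 0. Lengths are in m, angles in rad, forces in N, time in s.
With the tool pointing down it reaches from about 0.4 to 0.875 m from the base axis. Payload 4.4 kg.
Tool frame: the origin (TCP) lies at the very end of the fingers, on their centre line; the grasp point (between the pads) lies 19 mm behind it (arm.tcp_to_grasp is the distance from the TCP to the grasp point, in m); z points along the fingers, y is the line along which they close (so a half turn about z gives the same grasp; the last joint's range is limited). The gripper opens to 85 mm and grips with 20 to 120 N. Pads are 22 mm wide; open, the fingers measure 114 mm over their backs; the gripper's body (76 mm by 85 mm) begins 54 mm behind the grasp point. The pads swing forward as they close: fully open they stand 13 mm farther back than shut.
Start: joints at [1.092, 0.628, 0.038, 1.517, -0.027, 0.996, -0.02], TCP at [0.261, -0.595, 0.231] pointing down, gripper open.
Joint ranges: [-3.06, 3.06], [-0.37, 2.12], [-1.25, 1.32], [0.18, 2.47], [-1.1, 4.24], [0.23, 1.98], [-2.94, 2.94]. Speed limits (rad/s): [2.57, 2.57, 3.14, 3.14, 3.14, 3.14, 3.14].

### API

Orientations are given as a rotation vector (axis times angle).
In Python, from rig import arm gives the robot as it stands.
- The arm moves only by the shell command python3 -m pendant 'ROWS' [FORCE]. ROWS is JSON, a list of rows, each a list of 3 entries, a list of its own where there are three numbers: the finger opening in mm, from 0 to 85.4, then the shift along the world's x, y, z in mm, then the turn about the world's z in rad. In form: [[jaw, [tx, ty, tz], spin], ...]. A call has exactly 10 rows; each row shifts and turns the commanded pose from where the row before left it; what a row does not reach is not made up. A row lasts 1/10 s, in which the tool goes at most 50 mm and 8.59 degrees, less where a joint would pass 70% of its speed; a pose out of reach is approached as far as the arm can. A call with a gripper value outside its range is refused whole. The fingers move at their own pace and stop on an object; FORCE is the grip in N (left out, the last holds). Time passes only in rows, so rows that do not move let the fingers close, or fill a call up. It gives the time, the measured TCP pose, the force, the opening and the grip force at its end, in the units of the state.
- arm.get_state(): the state, without advancing time (a new reading comes with each control period).
- arm.camera(name): name is "side" or "top"; returns the picture (384x512x3 uint8, blue, green, red); there is no depth.
- arm.camera_params(name): a dict with "fx", "fy", "cx", "cy" (pixels), "T" (4x4, takes a point from camera to world coordinates). Camera axes: x right, y down, z forward; pixel columns grow to the right and rows downward; lengths in m; the calibration is good to about 2 mm. A picture is of the moment at which its call begins. camera_params takes no time and is no camera call.
- arm.job_done(): hands the job in; it is judged then, once.
The state is a dict: "time": time; "qpos": joint angles; "joint_vel": joint speeds; "tau": joint torques, N m; "position": TCP position; "eef_rot": TCP orientation; "force": force on the tool from outside, world axes, zero at the start; "ft_torque": the same for the moment, N m; "opening": finger opening in m; "grip_force": force on a finger pad.
Only numpy, scipy, OpenCV 4.12 (cv2) and the standard library are available. Lean on these libraries where they do the work, as an engineer would, in place of code of your own. Each camera call takes 0.05 s, during which the arm holds its last target. There are 200 camera calls.

## Working session

There is one attempt and no reset: what is moved stays moved. The work goes in short steps, Python scripts to look and compute and a shell command to move; the robot and the scene stay as the last step left them, time stands still between calls to the robot, and variables do not carry over. Pictures are saved under pics/ and viewed, at most 10 in all, crops included, and the job is handed in when it is done.

```bash
mkdir -p pics; python3 - <<'E'
from rig import arm
import cv2,numpy as np
for n in("top","side"):
    im=arm.camera(n);cv2.imwrite(f"pics/{n}0.png",im)
    p=arm.camera_params(n);print(n,p["fx"],p["fy"],p["cx"],p["cy"],np.round(p["T"],3).tolist())
s=arm.get_state();print(s["time"],s["position"],s["eef_rot"],s["opening"],arm.tcp_to_grasp)
E
```

```text
top 406.8258783378056 406.8258783378056 258.0298353818647 190.13320275904053 [[-0.01, -0.994, 0.112, 0.327], [-1.0, 0.012, 0.01, 0.028], [-0.011, -0.112, -0.994, 1.447], [0.0, 0.0, 0.0, 1.0]]
side 393.745620697597 393.745620697597 255.9751192736341 193.8496922417025 [[-0.894, -0.221, 0.39, -0.031], [-0.448, 0.466, -0.763, 1.031], [-0.014, -0.857, -0.515, 0.722], [0.0, 0.0, 0.0, 1.0]]
0.1 [ 0.26055916 -0.5948834   0.23049158] [-3.07328452e+00 -6.43499949e-01  5.78827697e-04] 0.08572531481722427 0.0187
```

View pics/top0.png

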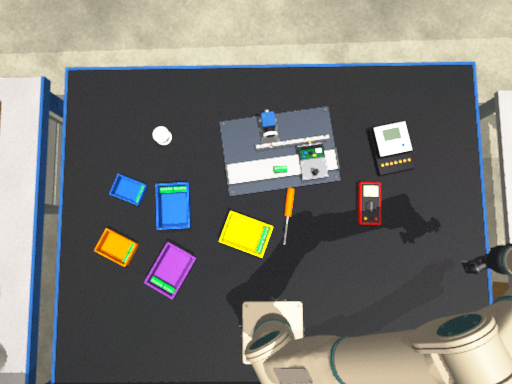

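View pics/side0.png

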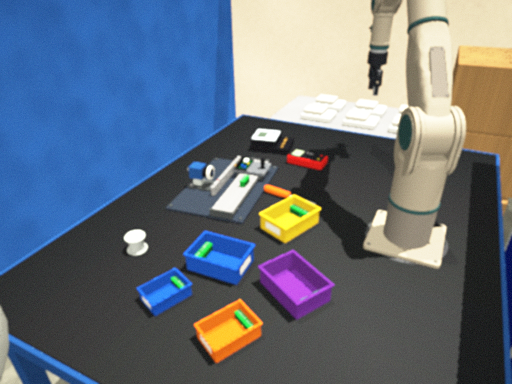

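The top view shows the carriage (knob ≈ 315,171), the plug (280,169), the red notch line near the camera (≈268,140) and the large blue bin (172,207). The side view agrees. Next I'll measure by colour masks and zoom in on the station.

```bash
cat > h.py <<'E'
from rig import arm
import cv2,numpy as np
def ray(n,u,v,z):
    p=arm.camera_params(n);T=np.array(p["T"])
    d=T[:3,:3]@np.array([(u-p["cx"])/p["fx"],(v-p["cy"])/p["fy"],1]);o=T[:3,3]
    return o+d*(z-o[2])/d[2]
def proj(n,X):
    p=arm.camera_params(n);T=np.array(p["T"]);c=T[:3,:3].T@(np.array(X)-T[:3,3])
    return p["fx"]*c[0]/c[2]+p["cx"],p["fy"]*c[1]/c[2]+p["cy"]
def blobs(im,lo,hi,box,amin=8):
    x0,y0,x1,y1=box;h=cv2.cvtColor(im[y0:y1,x0:x1],cv2.COLOR_BGR2HSV)
    m=cv2.inRange(h,lo,hi);cs,_=cv2.findContours(m,cv2.RETR_EXTERNAL,cv2.CHAIN_APPROX_NONE)
    out=[]
    for c in cs:
        mk=np.zeros_like(m);cv2.drawContours(mk,[c],-1,255,-1);a=(mk>0).sum()
        if a>=amin:
            ys,xs=np.nonzero(mk);r=cv2.minAreaRect((c+[x0,y0]).astype(np.float32))
            out.append((int(a),round(xs.mean()+x0,1),round(ys.mean()+y0,1),r))
    return out
E
python3 - <<'E'
from h import *
t=cv2.imread("pics/top0.png");s=cv2.imread("pics/side0.png")
a=cv2.resize(t[95:205,210:350],None,fx=5.6,fy=5.4,interpolation=cv2.INTER_CUBIC);cv2.imwrite("pics/c1.png",a)
b=cv2.resize(s[140:225,160:290],None,fx=6,fy=6,interpolation=cv2.INTER_CUBIC);cv2.imwrite("pics/c2.png",b)
print("plug top",blobs(t,(45,100,60),(80,255,255),(260,155,300,185)))
print("plug side",blobs(s,(45,100,60),(80,255,255),(225,165,265,200)))
print("red top",blobs(t,(0,90,60),(12,255,255),(230,120,300,160),1))
for b in blobs(t,(95,120,60),(120,255,255),(100,165,200,240),200):
    print("bin",b[:3],[ray("top",*q,.055).round(3).tolist() for q in cv2.boxPoints(b[3])])
print("binside",[b for b in blobs(s,(95,120,60),(120,255,255),(180,225,260,290),300)])
E
```

```text
plug top [(58, np.float64(279.9), np.float64(169.0), ((280.0, 169.0), (6.0, 12.0), 90.0))]
plug side [(59, np.float64(244.0), np.float64(181.0), ((244.25003051757812, 180.75001525878906), (5.656853675842285, 12.020814895629883), 45.0))]
red top [(2, np.float64(271.0), np.float64(142.5), ((271.0, 142.5), (1.0, 0.0), -90.0))]
bin (1650, np.float64(172.6), np.float64(205.4)) [[0.516, 0.401, 0.055], [0.519, 0.279, 0.055], [0.357, 0.271, 0.055], [0.354, 0.392, 0.055]]
bin (799, np.float64(128.1), np.float64(189.3)) [[0.478, 0.561, 0.055], [0.554, 0.533, 0.055], [0.508, 0.42, 0.055], [0.432, 0.449, 0.055]]
binside [(2732, np.float64(219.4), np.float64(256.6), ((218.0115509033203, 256.4576721191406), (69.90151977539062, 45.78242111206055), 15.255120277404785))]
```

View pics/c1.png

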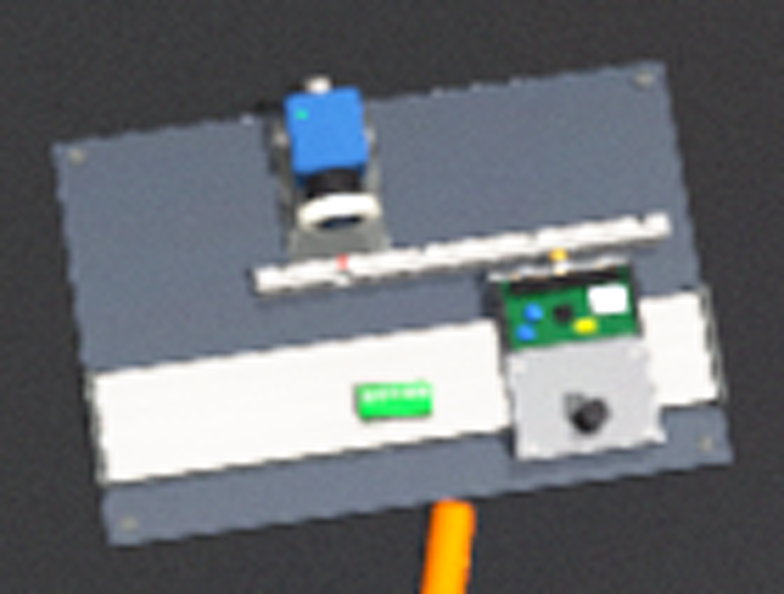

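View pics/c2.png

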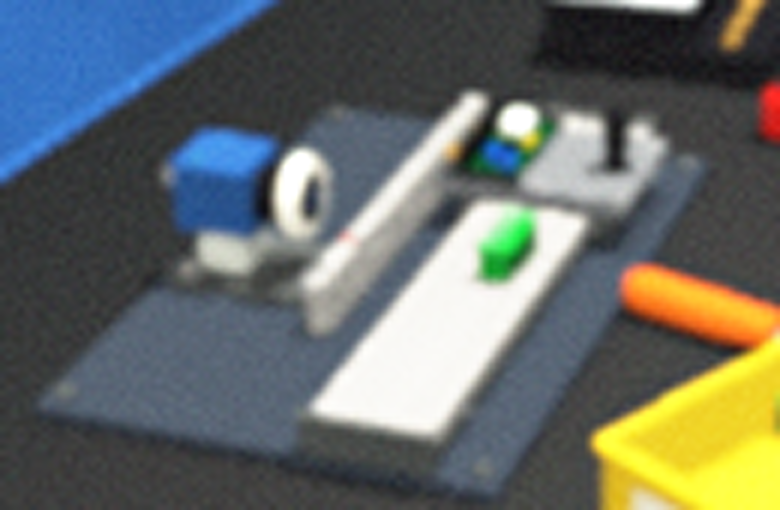

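Crop 1 (5.6×/5.4×) shows the red notch line at (344,262), the brass ball at (559,255), the knob top at (590,408) and the plug at (394,398), tilted slightly. Crop 2 shows the same things from the side: red line (348,237), plug (507,243), knob top (614,118).

```bash
python3 - <<'E'
from h import *
f=lambda x,y,z:ray("top",(x+.5)/5.6-.5+210,(y+.5)/5.4-.5+95,z)
g=lambda x,y,z:ray("side",(x+.5)/6-.5+160,(y+.5)/6-.5+140,z)
pr=lambda k,a:print(k,np.round(a,4))
C=[f(*c,.01) for c in((52,145),(660,62),(732,460),(112,545))]
print([np.round(c,3).tolist() for c in C],[round(float(np.linalg.norm(C[i]-C[i-1])),3) for i in range(4)])
yd=(C[0]-C[1]+C[3]-C[2])[:2];yd/=np.linalg.norm(yd);xd=np.array([yd[1],-yd[0]])
pr("ydir",yd);print("yaw",np.arctan2(-yd[0],yd[1]))
c=np.mean(C,0)[:2];org=c-.0625*xd;pr("origin",org)
for k,a,z,b in(("notch",(344,262),.044,(348,237)),("ball",(559,255),.041,(452,150)),("plugtop",(394,396),.052,(510,233)),("knobtop",(590,408),.083,(616,108))):
    for h,q in((f,a),(g,b)):
        P=h(*q,z)[:2];pr(k,P);pr("   station xy",[(P-org)@xd,(P-org)@yd])
e=[f(*q,.056)for q in((358,383),(432,380),(432,414),(358,420))];d=(e[0]-e[1]+e[3]-e[2]);print("plug yaw",np.arctan2(-d[0],d[1]),[np.linalg.norm(e[i]-e[i-1]).round(3) for i in range(4)])
# side mask bin check
from scipy.spatial.transform import Rotation as R
print(R.from_rotvec(arm.get_state()["eef_rot"]).as_matrix().round(2))
E
```

```text
[[0.742, 0.182, 0.01], [0.794, -0.213, 0.01], [0.524, -0.251, 0.01], [0.472, 0.143, 0.01]] [0.273, 0.398, 0.273, 0.398]
ydir [-0.1303  0.9915]
yaw 0.1306259231985618
origin [ 0.5711 -0.0428]
notch [ 0.652  -0.0055]
   station xy [0.085  0.0265]
notch [ 0.6522 -0.0058]
   station xy [0.0852 0.0262]
ball [ 0.6556 -0.1407]
   station xy [ 0.071  -0.1081]
ball [ 0.6552 -0.1375]
   station xy [ 0.071  -0.1048]
plugtop [ 0.5619 -0.0351]
   station xy [-0.0081  0.0089]
plugtop [ 0.56   -0.0385]
   station xy [-0.0104  0.0057]
knobtop [ 0.5476 -0.152 ]
   station xy [-0.0375 -0.1052]
knobtop [ 0.5489 -0.159 ]
   station xy [-0.0372 -0.1123]
plug yaw 0.05150402890232756 [np.float64(0.024), np.float64(0.046), np.float64(0.022), np.float64(0.046)]
[[ 0.92  0.4  -0.  ]
 [ 0.4  -0.92  0.  ]
 [-0.   -0.   -1.  ]]
```

Both views agree to within a few mm: yaw 0.13, notch at station y 0.0265, ball at −0.107 (travel ≈ 132 mm), and the plug at (0.561, −0.037) with yaw ≈ 0.05. Moving to the plug now.

```bash
python3 -m pendant '[[60,[22,38,0],0.09],[60,[22,38,0],0.09],[60,[22,38,0],0.09],[60,[22,38,0],0.09],[60,[22,38,0],0.09],[60,[22,38,0],0.09],[60,[22,38,0],0.09],[60,[22,38,0],0.09],[60,[22,38,0],0.09],[60,[22,38,0],0.09]]' 30 | tail -c 700
python3 -m pendant '[[60,[20,38,-10],0.06],[60,[20,38,-10],0.06],[60,[20,38,-10],0.06],[60,[20,38,-10],0.06],[60,[0,26,-10],0.07],[60,[0,0,-10],0],[60,[0,0,-10],0],[60,[0,0,-10],0],[60,[0,0,0],0],[60,[0,0,0],0]]' | tail -c 700
python3 - <<'E'
from h import *
from scipy.spatial.transform import Rotation as R
s=arm.get_state();m=R.from_rotvec(s["eef_rot"]).as_matrix();print(s["position"],np.arctan2(m[1,1],m[0,1]),s["qpos"].round(2) if hasattr(s["qpos"],"round") else s["qpos"])
E
```

```text
time: 1.1
position: [0.4812, -0.2138, 0.2312]
eef_rot: [-2.485, -1.921, 0.0]
force: [1.1, -0.4, 0.0]
opening: 0.0599
grip_force: 0.0
time: 2.1
position: [0.5606, -0.0387, 0.1512]
eef_rot: [2.165, 2.276, -0.001]
force: [0.1, 0.8, 0.2]
opening: 0.0606
grip_force: 0.0
[ 0.56061829 -0.03869114  0.15117472] 0.04983155499070019 [ 0.21  0.62 -0.29  1.84  0.25  0.72 -0.17]
```

```bash
python3 -m pendant '[[50,[0,2,-20],0],[50,[0,0,-20],0],[50,[0,0,-20],0],[50,[0,0,-20],0],[50,[0,0,-15],0],[50,[0,0,-10],0],[50,[0,0,-5],0],[50,[0,0,-4],0],[50,[0,0,0],0],[50,[0,0,0],0]]'
python3 - <<'E'
from h import *
s=arm.camera("side");t=arm.camera("top")
a=np.hstack([cv2.resize(s[130:230,190:290],(400,400),interpolation=2),cv2.resize(t[120:220,230:330],(400,400),interpolation=2)]);cv2.imwrite("pics/d1.png",a)
E
```

```text
time: 3.1
position: [0.5612, -0.0354, 0.0379]
eef_rot: [2.163, 2.278, 0.001]
force: [-0.2, -0.2, 0.6]
opening: 0.0499
grip_force: 0.0
```

View pics/d1.png

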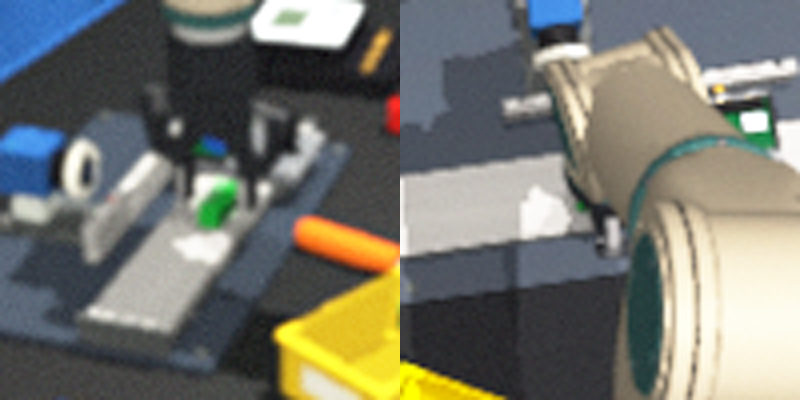

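The left half (side view) shows the fingers on either side of the green plug (215,200), clear of the camera; in the right half (top view) the arm hides the plug. Closing now, then lifting.

```bash
python3 -m pendant '[[10,[0,0,-1],0],[10,[0,0,0],0],[10,[0,0,0],0],[10,[0,0,0],0],[10,[0,0,0],0],[10,[0,0,0],0],[10,[0,0,0],0],[10,[0,0,0],0],[10,[0,0,0],0],[10,[0,0,0],0]]' 35
python3 -m pendant '[[10,[0,0,5],0],[10,[0,0,10],0],[10,[0,0,15],0],[10,[0,0,20],0],[10,[0,0,25],0],[10,[0,0,25],0],[10,[0,0,25],0],[10,[0,0,15],0],[10,[0,0,0],0],[10,[0,0,0],0]]'
python3 - <<'E'
from h import *
s=arm.camera("side");x=arm.get_state()["position"]
print(x,[(b[:3]) for b in blobs(s,(45,100,60),(80,255,255),(200,80,290,200))],proj("side",x+[0,0,.01]))
E
```

```text
time: 4.2
position: [0.561, -0.0354, 0.0366]
eef_rot: [2.163, 2.278, 0.0]
force: [-1.4, 0.4, 5.3]
opening: 0.0193
grip_force: 35.3
time: 5.2
position: [0.5605, -0.0355, 0.1763]
eef_rot: [2.163, 2.278, -0.0]
force: [0.2, -0.5, -0.9]
opening: 0.0189
grip_force: 34.7
[ 0.56008606 -0.03553493  0.17569555] [(74, np.float64(240.3), np.float64(145.2))] (np.float64(243.01598119840267), np.float64(143.8465702131438))
```

```bash
python3 -m pendant '[[10,[-8,22,0],0],[10,[-14,37,0],0],[10,[-14,37,0],0],[10,[-14,37,0],0],[10,[-14,37,0],0],[10,[-14,37,0],0],[10,[-14,37,0],0],[10,[-14,37,0],0],[10,[-14,37,0],0],[10,[-14,37,0],0]]'
python3 -m pendant '[[10,[-1,14,0],0],[10,[0,0,-20],0],[10,[0,0,-20],0],[10,[0,0,-20],0],[10,[0,0,-15],0],[10,[0,0,0],0],[10,[0,0,0],0],[10,[0,0,0],0],[10,[0,0,0],0],[10,[0,0,0],0]]'
python3 - <<'E'
from h import *
print(proj("side",(.437,.336,.03)))
s=arm.camera("side");t=arm.camera("top")
a=np.hstack([cv2.resize(s[190:290,160:260],(400,400),interpolation=2),cv2.resize(t[160:260,120:220],(400,400),interpolation=2)]);cv2.imwrite("pics/d2.png",a)
E
```

```text
time: 6.25
position: [0.4254, 0.3204, 0.175]
eef_rot: [-2.163, -2.278, 0.004]
force: [0.5, 0.4, -1.6]
opening: 0.0192
grip_force: 34.7
time: 7.25
position: [0.4262, 0.3338, 0.102]
eef_rot: [2.163, 2.278, 0.002]
force: [-0.1, -0.2, -0.2]
opening: 0.0192
grip_force: 34.7
(np.float64(219.9463459065839), np.float64(254.94111097211712))
```

View pics/d2.png

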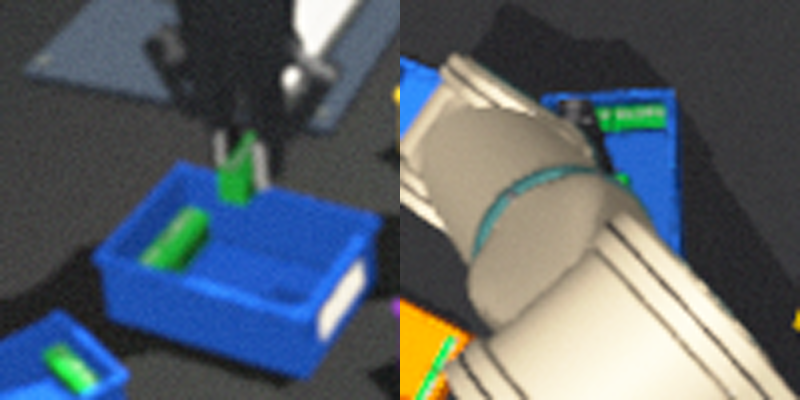

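The plug is held (240,170 in the left half) over the bin's free floor. The bin's centre also agrees across the two views, so I'll lower and release.

```bash
python3 -m pendant '[[10,[0,0,-20],0],[10,[0,0,-20],0],[10,[0,0,-18],0],[10,[0,0,-14],0],[10,[0,0,-8],0],[10,[0,0,-5],0],[10,[0,0,-3],0],[10,[0,0,-3],0],[10,[0,0,0],0],[10,[0,0,0],0]]'
python3 -m pendant '[[25,[0,0,0],0],[32,[0,0,0],0],[38,[0,0,0],0],[38,[0,0,0],0],[38,[0,0,10],0],[38,[0,0,20],0],[38,[0,0,30],0],[38,[0,0,40],0],[38,[0,0,40],0],[38,[0,0,30],0]]'
python3 - <<'E'
from h import *
s=arm.camera("side");cv2.imwrite("pics/d3.png",cv2.resize(s[190:290,160:260],(400,400),interpolation=2))
E
```

```text
time: 8.35
position: [0.426, 0.3338, 0.0106]
eef_rot: [2.163, 2.278, 0.001]
force: [-0.5, -0.1, -0.7]
opening: 0.0192
grip_force: 34.7
time: 9.35
position: [0.4261, 0.334, 0.1835]
eef_rot: [2.163, 2.278, 0.004]
force: [1.2, 0.8, -0.1]
opening: 0.0378
grip_force: 0.0
```

View pics/d3.png

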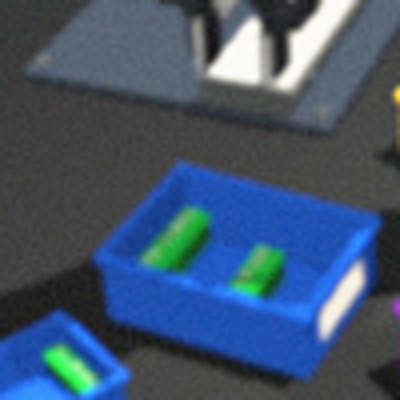

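The plug lies in the bin at (255,270), let go. On to the knob at about (0.546, −0.154), with the fingers closing along the slide direction.

```bash
python3 -m pendant '[[60,[8,-30,0],-0.11],[60,[8,-35,0],-0.11],[60,[8,-35,0],-0.11],[60,[8,-35,0],-0.11],[60,[8,-35,0],-0.11],[60,[8,-35,0],-0.11],[60,[8,-35,0],-0.11],[60,[8,-35,0],-0.11],[60,[8,-35,0],-0.11],[60,[8,-35,0],-0.11]]'
python3 -m pendant '[[60,[10,-35,0],-0.11],[60,[10,-35,0],-0.11],[60,[10,-35,0],-0.11],[60,[10,-38,0],-0.06],[60,[0,0,-10],0],[60,[0,0,-10],0],[60,[0,0,-10],0],[60,[0,0,0],0],[60,[0,0,0],0],[60,[0,0,0],0]]'
python3 - <<'E'
from h import *
from scipy.spatial.transform import Rotation as R
s=arm.get_state();m=R.from_rotvec(s["eef_rot"]).as_matrix();print(s["position"],np.arctan2(m[1,1],m[0,1]),s["qpos"])
s=arm.camera("side");t=arm.camera("top")
a=np.hstack([cv2.resize(s[100:200,200:300],(400,400),interpolation=2),cv2.resize(t[120:220,250:350],(400,400),interpolation=2)]);cv2.imwrite("pics/d4.png",a)
E
```

```text
time: 10.4
position: [0.5058, -0.0127, 0.1809]
eef_rot: [-3.036, -0.805, -0.001]
force: [0.9, -0.0, -0.1]
opening: 0.06
grip_force: 0.0
time: 11.4
position: [0.5461, -0.1538, 0.1507]
eef_rot: [-3.135, -0.21, -0.001]
force: [-0.6, 0.3, -0.6]
opening: 0.0601
grip_force: 0.0
[ 0.54608424 -0.15376184  0.15066517] -1.4368816538905442 [ 0.15674455  0.61517952  0.10522116  1.83509308 -0.0951014   0.69557374
 -1.12103761]
```

View pics/d4.png

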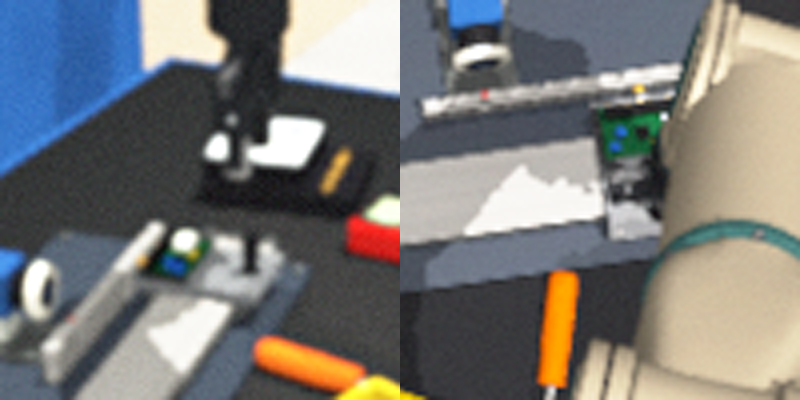

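The side view (left half) shows the fingers above the knob (248,240), well aligned; the top view still shows the ball (638,90). Descending and closing.

```bash
python3 -m pendant '[[60,[0,0,-20],0],[60,[0,0,-20],0],[60,[0,0,-20],0],[60,[0,0,-15],0],[60,[0,0,-10],0],[60,[0,0,-6],0],[60,[0,0,-4],0],[60,[0,0,0],0],[60,[0,0,0],0],[60,[0,0,0],0]]'
python3 -m pendant '[[35,[0,0,0],0],[28,[0,0,0],0],[24,[0,0,0],0],[10,[0,0,0],0],[10,[0,0,0],0],[10,[0,0,0],0],[10,[0,0,0],0],[10,[0,0,0],0],[10,[0,0,0],0],[10,[0,0,0],0]]' 35
python3 - <<'E'
from h import *
for i in range(1):
    t=arm.camera("top")
print(blobs(t,(15,100,80),(32,255,255),(295,130,325,155),1),blobs(t,(0,70,60),(12,255,255),(255,130,290,155),1))
P=arm.get_state()["position"];o=np.array([.5711,-.0428]);yd=np.array([-.1303,.9915]);xd=np.array([.9915,.1303]);print(P,(P[:2]-o)@xd,(P[:2]-o)@yd)
E
```

```text
time: 12.5
position: [0.5462, -0.1545, 0.0559]
eef_rot: [3.134, 0.208, 0.002]
force: [-0.6, -0.2, -0.4]
opening: 0.0598
grip_force: 0.0
time: 13.5
position: [0.5458, -0.1541, 0.0555]
eef_rot: [-3.134, -0.209, -0.0]
force: [-1.2, 1.1, 5.3]
opening: 0.017
grip_force: 34.4
[(6, np.float64(309.5), np.float64(141.7), ((309.5, 141.5), (1.0, 3.0), 90.0))] [(4, np.float64(270.8), np.float64(142.8), ((270.5, 143.0), (2.0, 1.0), 90.0))]
[ 0.54581962 -0.15408103  0.05552705] -0.03956541109871503 -0.10704110946302726
```

Held by the knob at station y −0.107, so the travel to go is ≈ 133 mm. I'll slide 105 mm first and then re-measure.

```bash
python3 -m pendant '[[10,[-0.8,6,0],0],[10,[-1.6,12,0],0],[10,[-1.6,12,0],0],[10,[-1.6,12,0],0],[10,[-1.6,12,0],0],[10,[-1.6,12,0],0],[10,[-1.6,12,0],0],[10,[-1.6,12,0],0],[10,[-1.6,12,0],0],[10,[-0.3,2,0],0]]'
cat > m.py <<'E'
from h import *
P=arm.get_state()["position"];o=np.array([.5711,-.0428]);yd=np.array([-.1303,.9915]);xd=np.array([.9915,.1303])
print("tcp st",np.round([(P[:2]-o)@xd,(P[:2]-o)@yd],4),"F",arm.get_state()["force"])
for n,bb,rb in(("top",(262,130,312,155),(262,130,290,155)),("side",(205,158,250,190),(205,168,230,190))):
    t=arm.camera(n)
    B=blobs(t,(15,110,80),(32,255,255),bb,1);Rr=blobs(t,(0,60,60),(12,255,255),rb,1)
    for k,L,z in(("ball",B,.041),("red",Rr,.044)):
        for b in L:
            q=ray(n,b[1],b[2],z)[:2];print(n,k,b[:3],np.round([(q-o)@xd,(q-o)@yd],4))
    cv2.imwrite(f"pics/m_{n}.png",t)
E
python3 m.py
```

```text
time: 14.55
position: [0.532, -0.0498, 0.0555]
eef_rot: [3.134, 0.21, 0.001]
force: [-0.8, -2.1, 5.5]
opening: 0.0166
grip_force: 34.5
tcp st [-0.0397 -0.0019] F [-0.78757299 -2.11255695  5.47809552]
top red (6, np.float64(270.5), np.float64(143.0)) [0.0857 0.0282]
side ball (7, np.float64(225.0), np.float64(177.0)) [ 0.0683 -0.0013]
side ball (6, np.float64(238.0), np.float64(175.5)) [ 0.0276 -0.0263]
```

```bash
python3 -m pendant '[[10,[-0.4,3,0],0],[10,[-0.5,4,0],0],[10,[-0.5,4,0],0],[10,[-0.5,4,0],0],[10,[-0.4,3,0],0],[10,[-0.3,2,0],0],[10,[-0.1,1,0],0],[10,[0,0,0],0],[10,[0,0,0],0],[10,[0,0,0],0]]'
python3 m.py
python3 -m pendant '[[10,[-0.1,1,0],0],[10,[0,0,0],0],[10,[0,0,0],0],[10,[0,0,0],0],[10,[0,0,0],0],[10,[0,0,0],0],[10,[0,0,0],0],[10,[0,0,0],0],[10,[0,0,0],0],[10,[0,0,0],0]]'
python3 -m pendant '[[10,[-0.1,1,0],0],[10,[0,0,0],0],[10,[0,0,0],0],[10,[0,0,0],0],[10,[0,0,0],0],[10,[0,0,0],0],[10,[0,0,0],0],[10,[0,0,0],0],[10,[0,0,0],0],[10,[0,0,0],0]]'
```

```text
time: 15.65
position: [0.5293, -0.0293, 0.0555]
eef_rot: [3.135, 0.208, 0.001]
force: [-0.7, -2.2, 5.6]
opening: 0.0168
grip_force: 34.7
tcp st [-0.0397  0.0188] F [-0.73170019 -2.16362788  5.57104597]
side ball (4, np.float64(222.5), np.float64(180.0)) [0.0681 0.0221]
side ball (7, np.float64(236.0), np.float64(178.0)) [ 0.0275 -0.0065]
side red (1, np.float64(217.0), np.float64(179.0)) [0.0875 0.0262]
time: 16.75
position: [0.5292, -0.0285, 0.0555]
eef_rot: [3.135, 0.208, 0.001]
force: [-0.7, -1.3, 6.3]
opening: 0.0169
grip_force: 34.7
time: 17.75
position: [0.5291, -0.0275, 0.0555]
eef_rot: [3.135, 0.208, 0.001]
force: [-0.7, -2.2, 6.3]
opening: 0.0169
grip_force: 34.7
```

```bash
python3 -m pendant '[[10,[-0.1,1,0],0],[10,[0,0,0],0],[10,[0,0,0],0],[10,[0,0,0],0],[10,[0,0,0],0],[10,[0,0,0],0],[10,[0,0,0],0],[10,[0,0,0],0],[10,[0,0,0],0],[10,[0,0,0],0]]'|grep -E 'pos|^force'
python3 -m pendant '[[10,[-0.1,1,0],0],[10,[0,0,0],0],[10,[0,0,0],0],[10,[0,0,0],0],[10,[0,0,0],0],[10,[0,0,0],0],[10,[0,0,0],0],[10,[0,0,0],0],[10,[0,0,0],0],[10,[0,0,0],0]]'|grep -E 'pos|^force'
python3 -m pendant '[[10,[-0.1,1,0],0],[10,[0,0,0],0],[10,[0,0,0],0],[10,[0,0,0],0],[10,[0,0,0],0],[10,[0,0,0],0],[10,[0,0,0],0],[10,[0,0,0],0],[10,[0,0,0],0],[10,[0,0,0],0]]'|grep -E 'pos|^force'
```

```text
position: [0.5289, -0.0266, 0.0555]
force: [0.3, -2.9, 5.7]
position: [0.5288, -0.0255, 0.0555]
force: [-1.0, -1.9, 6.1]
position: [0.5286, -0.0245, 0.0555]
force: [-1.8, -2.1, 6.3]
```

```bash
python3 -m pendant '[[10,[-0.1,1,0],0],[10,[0,0,0],0],[10,[0,0,0],0],[10,[0,0,0],0],[10,[0,0,0],0],[10,[0,0,0],0],[10,[0,0,0],0],[10,[0,0,0],0],[10,[0,0,0],0],[10,[0,0,0],0]]'|grep -E 'pos|^force'
python3 -m pendant '[[10,[-0.1,1,0],0],[10,[0,0,0],0],[10,[0,0,0],0],[10,[0,0,0],0],[10,[0,0,0],0],[10,[0,0,0],0],[10,[0,0,0],0],[10,[0,0,0],0],[10,[0,0,0],0],[10,[0,0,0],0]]'|grep -E 'pos|^force'
python3 -c "
from h import *
print(arm.get_state()['force'])"
```

```text
position: [0.5285, -0.0231, 0.0555]
force: [-1.5, -1.9, 6.8]
position: [0.528, -0.0196, 0.0555]
force: [-1.8, 3.3, 8.0]
[-1.82480248  3.27837789  7.98387676]
```

The ball has dropped in: the carriage jumped 3.5 mm and now pulls the hand forward with 3 N. I'll follow in small steps until the pull is gone.

```bash
python3 -m pendant '[[10,[-0.1,1,0],0],[10,[0,0,0],0],[10,[0,0,0],0],[10,[0,0,0],0],[10,[0,0,0],0],[10,[0,0,0],0],[10,[0,0,0],0],[10,[0,0,0],0],[10,[0,0,0],0],[10,[0,0,0],0]]'|grep -E 'pos|^force'
python3 -m pendant '[[10,[-0.1,1,0],0],[10,[0,0,0],0],[10,[0,0,0],0],[10,[0,0,0],0],[10,[0,0,0],0],[10,[0,0,0],0],[10,[0,0,0],0],[10,[0,0,0],0],[10,[0,0,0],0],[10,[0,0,0],0]]'|grep -E 'pos|^force'
python3 m.py
```

```text
position: [0.528, -0.0193, 0.0555]
force: [-1.6, 2.0, 6.9]
position: [0.528, -0.0191, 0.0555]
force: [-1.5, 0.2, 6.3]
tcp st [-0.0397  0.0291] F [-1.52370474  0.19029236  6.33024588]
side ball (6, np.float64(220.8), np.float64(181.2)) [0.0703 0.032 ]
side ball (5, np.float64(234.8), np.float64(179.4)) [0.0278 0.0045]
```

```bash
python3 -m pendant '[[10,[0,0,0],0],[10,[0,0,0],0],[10,[0,0,0],0],[10,[0,0,0],0],[10,[0,0,0],0],[10,[0,0,0],0],[10,[0,0,0],0],[10,[0,0,0],0],[10,[0,0,0],0],[10,[0,0,0],0]]'; python3 -c "
from rig import arm
print(arm.job_done())"
```

```text
time: 25.85
position: [0.5279, -0.0192, 0.0555]
eef_rot: [-3.133, -0.209, 0.001]
force: [-2.1, 0.7, 6.8]
opening: 0.0165
grip_force: 34.8
the job is handed in; nothing more can be done
None
```

The plug is in the blue bin, the carriage stands still clicked into the notch with the knob held at about 35 N, and the job was handed in at about 26 s; the hand-in returned no verdict.

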